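Snap the food box lid shut all round

TASK

The lid lies on the full food box, but the four hinged clips around its rim, one on each side, still stand out. With the fingertips, press each clip down against the side of the box until all four have snapped shut. Leave the box standing where it is, without picking it up or shoving it along, and leave the tumbler and the creamer beside it alone.

Things in the scene. Friction and masses are not known exactly. Their poses are not given: they have to be found in the camera images.
- food_box: Full plastic food box, 1.2 kg, slides if pushed sideways with over 7 N; white, green lid on it. Origin: centre of the underside; y along the long side. Lid rim 126 mm (x) by 176 mm (y), its top 66 mm up, lid centre 69 mm up. On each side a green clip hangs on the rim: hinge lines 62 mm up, 64 mm (x sides) or 89 mm (y sides) from the box's axis; the wall below the rim is 8 mm inside them.
- clip_front (a joint): Swing of the clip on the -x side, a stiff wing 104 mm wide, rad: 0 = standing outward, raised 37 degrees (starts -0.15 to 0.2); 0.65 = level; 2.15 = shut, hanging along the wall. Pressed down and let go early it springs up again; beyond about 1.55 it snaps shut by itself and stays. Takes about 4 N at its free edge, 8 N halfway.
- clip_back (a joint): Swing of the clip on the +x side, a stiff wing 104 mm wide, rad: 0 = standing outward, raised 37 degrees (starts -0.15 to 0.2); 0.65 = level; 2.15 = shut, hanging along the wall. Pressed down and let go early it springs up again; beyond about 1.55 it snaps shut by itself and stays. Takes about 4 N at its free edge, 8 N halfway.
- clip_left (a joint): Swing of the clip on the +y side, a stiff wing 70 mm wide, rad: 0 = standing outward, raised 37 degrees (starts -0.15 to 0.2); 0.65 = level; 2.15 = shut, hanging along the wall. Pressed down and let go early it springs up again; beyond about 1.55 it snaps shut by itself and stays. Takes about 4 N at its free edge, 8 N halfway.
- clip_right (a joint): Swing of the clip on the -y side, a stiff wing 70 mm wide, rad: 0 = standing outward, raised 37 degrees (starts -0.15 to 0.2); 0.65 = level; 2.15 = shut, hanging along the wall. Pressed down and let go early it springs up again; beyond about 1.55 it snaps shut by itself and stays. Takes about 4 N at its free edge, 8 N halfway.
- clip_front_edge (a point): Middle of the free edge of the -x side's clip, 24 mm from its hinge line (clip 2.4 mm thick); x axis from hinge to free edge. The clip closes under a straight downward press beside the wall, the fingertip's near face 4 to 13 mm outside the hinge line, down to 24 mm below the hinge; its free edge then hangs 38 mm above the counter.
- clip_back_edge (a point): Middle of the free edge of the +x side's clip, 24 mm from its hinge line (clip 2.4 mm thick); x axis from hinge to free edge. The clip closes under a straight downward press beside the wall, the fingertip's near face 4 to 13 mm outside the hinge line, down to 24 mm below the hinge; its free edge then hangs 38 mm above the counter.
- clip_left_edge (a point): Middle of the free edge of the +y side's clip, 24 mm from its hinge line (clip 2.4 mm thick); x axis from hinge to free edge. The clip closes under a straight downward press beside the wall, the fingertip's near face 4 to 13 mm outside the hinge line, down to 24 mm below the hinge; its free edge then hangs 38 mm above the counter.
- clip_right_edge (a point): Middle of the free edge of the -y side's clip, 24 mm from its hinge line (clip 2.4 mm thick); x axis from hinge to free edge. The clip closes under a straight downward press beside the wall, the fingertip's near face 4 to 13 mm outside the hinge line, down to 24 mm below the hinge; its free edge then hangs 38 mm above the counter.
- tumbler: Blue plastic tumbler, 72 mm across the mouth, 95 mm tall, loose, beside the box. Origin: centre of the underside.
- creamer: White ceramic creamer, 72 mm across, 78 mm tall, handle towards its +y reaching 57 mm from its axis, loose, beside the box. Origin: centre of the underside.
Things that resemble listed ones, but are neither listed nor needed, are in the scene too. There is more than one size of the food_box; the one meant has the size given above.

How it is judged:
By the outcome, as a careful person would: the job done as asked, in the order asked, and still so for the second after the job is handed in, with the robot touching nothing.
It also fails if it takes over 51 s, if anything falls off the work surface, if the arm or the gripper's body presses on something with over 40 N, if the wrist force passes 120 N, or if a joint passes its speed limit or range.

ROBOT

A 6-joint arm with a two-finger parallel gripper is mounted at the origin on the work surface. World frame = base frame: x ahead of the robot, y to its left, z up, the work surface at z = 0. Lengths are in m, angles in rad, forces in N, time in s.
With the tool pointing down it reaches from about 0.35 to 0.975 m from the base axis. Payload 4.9 kg.
Tool frame: the origin (TCP) lies at the very end of the fingers, on their centre line; the grasp point (between the pads) lies 19 mm behind it; z points along the fingers, y is the line along which they close (so a half turn about z gives the same grasp; the last joint's range is limited). The gripper opens to 85 mm and grips with 20 to 120 N. Pads are 22 mm wide; open, the fingers measure 114 mm over their backs; the gripper's body (76 mm by 85 mm) begins 54 mm behind the grasp point. The pads swing forward as they close: fully open they stand 13 mm farther back than shut.
Start: joints at [-1.4, 0.053, 1.613, -0, 1.476, -0.119], TCP at [0.179, -0.599, 0.208] pointing down, gripper open.
Joint ranges: [-3.01, 3.01], [-1.01, 2.22], [0.06, 2.58], [-1.02, 4.17], [0.09, 2.62], [-3.14, 3.14]. Speed limits (rad/s): [2.57, 2.57, 3.14, 3.14, 3.14, 3.14].

INTERFACE

Orientations are given as a rotation vector (axis times angle).
In Python, from station import * gives the robot as it stands.
- The arm moves only by the shell command python3 -m crank 'ROWS' [OPENING] [FORCE]. ROWS is JSON, a list of rows, each an object with "offset": the shift along the tool's x, y, z in m, a list of three; "twist": the turn, a rotation vector about the tool's x, y, z in degrees, a list of three. In form: [{"offset": [x, y, z], "twist": [rx, ry, rz]}, ...]. A call has 1 to 20 rows; each row is the pose to reach, as a shift and turn from the pose commanded when the call began, along the tool's axes at that moment; what a row does not reach only later rows make up. A row lasts 1/8 s, in which the tool goes at most 62.5 mm and 10.7 degrees, less where a joint would pass 70% of its speed; a pose out of reach is approached as far as the arm can. A call with a gripper value outside its range is refused whole. OPENING is the opening, from 0 (shut) to 1 (fully open), set as the call begins (- or left out, the last holds). The fingers move at their own pace and stop on an object; FORCE is the grip in N (left out, the last holds). Time passes only in rows, so rows that repeat a pose let the fingers close. It gives the time, the measured TCP pose, the force, the opening and the grip force at its end, in the units of the state.
- get_obs(): the state, without advancing time (a new reading comes with each control period).
- get_image(name): name is "scene" or "top" or "wrist"; returns the picture (400x640x3 uint8, red, green, blue); there is no depth.
- get_calibration(name): a dict with "intrinsics" (3x3 intrinsics, pixels), "world_from_camera" (4x4, takes a point from camera to world coordinates); the wrist camera has in their place "tool_from_camera" (4x4, takes a point from camera to tool coordinates, whose origin is the TCP and whose axes are the flange's). Camera axes: x right, y up, looking along -z (the intrinsics and any distortion apply to the point x, -y, -z); pixel columns grow to the right and rows downward; lengths in m; the calibration is good to about 2 mm. A picture is of the moment at which its call begins: read the wrist's pose just before it. get_calibration takes no time and is no camera call.
- finish_job(): hands the job in; it is judged then, once.
Trained networks look in the newest picture that a camera, given by its name, has taken for a name from the list of things; names that differ only in an ending like _2 or _b are one class to them, and where a whole thing is asked for, a point or a joint stands for the part that bears it (a point fixed in the world has none). Each returns a list of dicts, best first, with "confidence" (0 to 1); they miss things now and then, are a little off and sometimes report something else, mostly with a low value. They report only what shows in the picture. A call takes as long as a camera call. They do not tell look-alikes from the thing itself.
- cut_out(query, camera): "region" (400x640 bool, what is visible of it) and "rect" ([centre column, centre row, width, height] in pixels, round what is visible of it).
The state is a dict: "t": time; "q": joint angles; "dq": joint speeds; "effort": joint torques, N m; "tool_pos": TCP position; "tool_rot": TCP orientation; "contact_force": force on the tool from outside, world axes, zero at the start; "wrist_torque": the same for the moment, N m; "opening": finger opening in m; "grip_force": force on a finger pad.
Only numpy, scipy, OpenCV 4.12 (cv2) and the standard library are available. Lean on these libraries where they do the work, as an engineer would, in place of code of your own. Each camera call takes 0.05 s, during which the arm holds its last target. There are 200 camera calls.

## Working session

There is one attempt and no reset: what is moved stays moved. The work goes in short steps, Python scripts to look and compute and a shell command to move; the robot and the scene stay as the last step left them, time stands still between calls to the robot, and variables do not carry over. Pictures are saved under pics/ and viewed, at most 10 in all, crops included, and the job is handed in when it is done.

```bash
mkdir -p pics; ls; python3 - <<'E'
from station import *
import cv2,numpy as np
for n in("top","scene"):
    im=get_image(n); cv2.imwrite(f"pics/{n}0.png",im[:,:,::-1])
    c=get_calibration(n); print(n,np.round(c["intrinsics"],1).tolist(),np.round(c["world_from_camera"],3).tolist(),[k for k in c])
    for q in("food_box","tumbler","creamer"):
        print(q,[(round(d["confidence"],2),np.round(d["rect"]).tolist()) for d in cut_out(q,n)])
o=get_obs(); print(o["t"],o["tool_pos"],o["tool_rot"],o["contact_force"],o["opening"])
E
```

```text
pics
top [[440.4, 0.0, 318.2], [0.0, 440.4, 196.0], [0.0, 0.0, 1.0]] [[-0.008, 0.982, -0.188, 0.297], [-1.0, -0.004, 0.02, 0.039], [0.019, 0.189, 0.982, 1.042], [0.0, 0.0, 0.0, 1.0]] ['intrinsics', 'world_from_camera']
food_box [(0.95, [372.0, 155.0, 93.0, 68.0]), (0.92, [353.0, 245.0, 73.0, 62.0]), (0.83, [216.0, 285.0, 142.0, 113.0]), (0.56, [470.0, 167.0, 38.0, 38.0]), (0.22, [373.0, 184.0, 46.0, 10.0])]
tumbler [(0.59, [472.0, 164.0, 37.0, 33.0])]
creamer [(0.62, [275.0, 163.0, 31.0, 36.0])]
scene [[373.4, 0.0, 315.9], [0.0, 373.4, 196.0], [0.0, 0.0, 1.0]] [[0.299, -0.69, 0.66, 1.087], [0.954, 0.227, -0.195, -0.134], [-0.015, 0.688, 0.726, 0.741], [0.0, 0.0, 0.0, 1.0]] ['intrinsics', 'world_from_camera']
food_box [(0.94, [266.0, 252.0, 99.0, 78.0]), (0.57, [268.0, 188.0, 62.0, 38.0]), (0.57, [362.0, 139.0, 105.0, 74.0])]
tumbler [(0.94, [156.0, 265.0, 46.0, 51.0])]
creamer [(0.63, [360.0, 224.0, 39.0, 40.0])]
0.4 [ 0.17860278 -0.59880127  0.20739765] [-3.10829579e+00 -4.53581353e-01 -3.53394464e-05] [-0.27847147  0.56419379  0.3108753 ] 0.08541882785722499
```

View pics/top0.png

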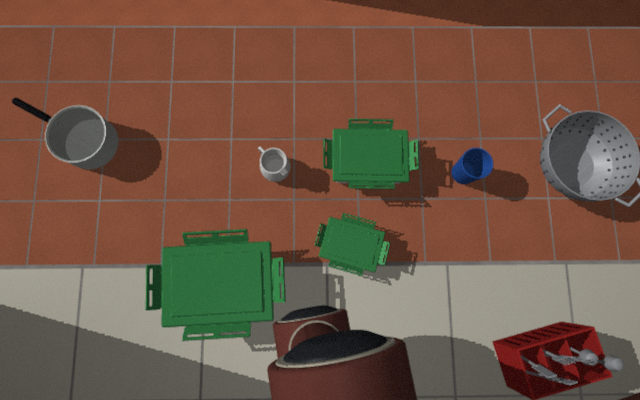

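View pics/scene0.png

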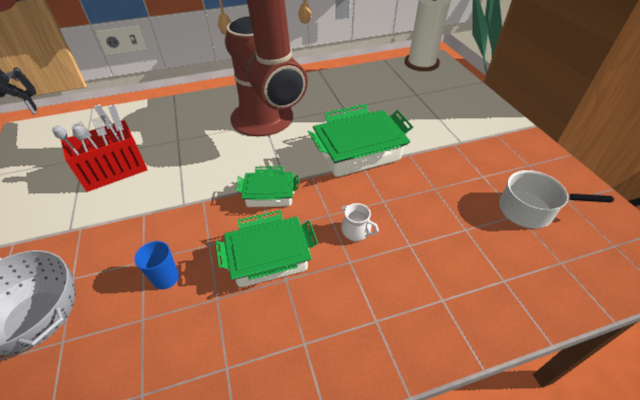

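The top picture shows three boxes. The one at about (370,155) has a lid of about 78×56 px, or roughly 0.174×0.125 m, so it is the one meant. The tumbler is at (472,165) and the creamer at (275,163). I'll zoom in for the rim corners.

```bash
python3 - <<'E'
import cv2
im=cv2.imread("pics/top0.png")[112:195,315:425]
cv2.imwrite("pics/crop0.png",cv2.resize(im,None,fx=7,fy=7,interpolation=cv2.INTER_CUBIC))
E
```

```text
(no output)
```

View pics/crop0.png

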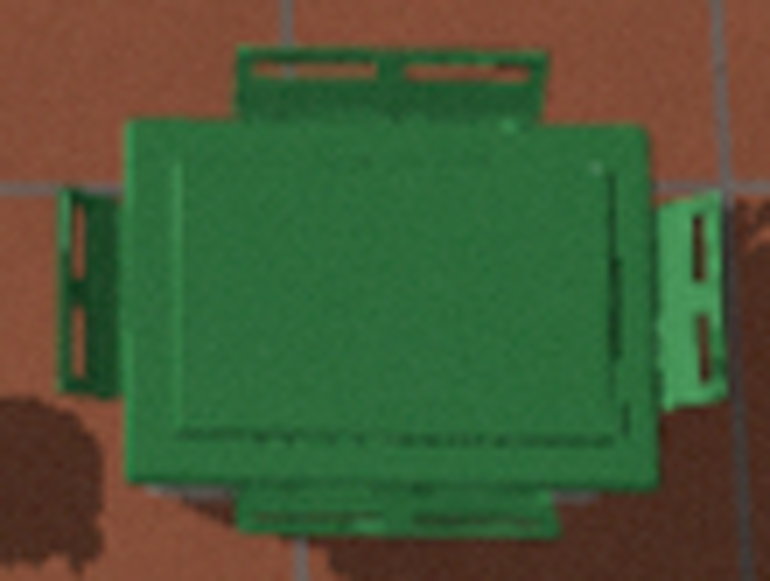

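Rim corners in crop pixels are TL(126,120), TR(650,126), BR(657,487) and BL(127,482). Next I turn these into a box pose and work out where the neighbours are.

```bash
cat > h.py <<'E'
from station import *
import cv2,numpy as np
from scipy.spatial.transform import Rotation as R
from scipy.optimize import least_squares
def ray(c,T,uv):
    K=c["intrinsics"]; d=np.array([(uv[0]-K[0][2])/K[0][0],-(uv[1]-K[1][2])/K[1][1],-1.])
    return T[:3,3],T[:3,:3]@d
def onz(c,T,uv,z):
    o,d=ray(c,T,uv); return o+d*(z-o[2])/d[2]
def proj(c,T,P):
    K=c["intrinsics"]; p=(np.atleast_2d(P)-T[:3,3])@T[:3,:3]
    return np.c_[K[0][0]*p[:,0]/-p[:,2]+K[0][2],-K[1][1]*p[:,1]/-p[:,2]+K[1][2]]
def corners(b,z=.066):
    s=np.array([[1,1],[1,-1],[-1,-1],[-1,1]])*[.063,.088]; a=b[2]
    return np.c_[s@np.array([[np.cos(a),np.sin(a)],[-np.sin(a),np.cos(a)]])+b[:2],[z]*4]
def fit(c,T,uv,b0):
    r=least_squares(lambda b:(proj(c,T,corners(b))-uv).ravel(),b0); return r.x,r.fun
E
python3 - <<'E'
from h import *
c=get_calibration("top");T=np.array(c["world_from_camera"])
uv=(np.array([[126,120],[650,126],[657,487],[127,482]])+.5)/7-.5+[315,112]
x,f=fit(c,T,uv,[.5,-.08,0]);print("box",x.round(4),f.round(2))
# ellipse of mouths at rim height from rect
print("tumbler mouth",onz(c,T,(479,161),.095).round(3),"creamer",onz(c,T,(275,160),.078).round(3))
o=get_obs();print(R.from_rotvec(o["tool_rot"]).as_matrix().round(3).tolist())
w=get_calibration("wrist");print(np.array(w["tool_from_camera"]).round(3).tolist(),np.array(w["intrinsics"]).round(0).tolist())
E
```

```text
box [ 0.5812 -0.1018 -0.0153] [-0.34 -0.64  0.11 -0.48  0.81  0.61 -0.57  0.43]
tumbler mouth [ 0.557 -0.341  0.095] creamer [0.566 0.116 0.078]
[[0.958, 0.286, -0.0], [0.286, -0.958, 0.0], [0.0, -0.0, -1.0]]
[[-0.001, 0.952, 0.307, 0.079], [1.0, 0.001, 0.0, 0.0], [0.0, 0.307, -0.952, -0.167], [0.0, 0.0, 0.0, 1.0]] [[332.0, 0.0, 315.0], [0.0, 332.0, 200.0], [0.0, 0.0, 1.0]]
```

Fit residual is under 1 px: the box is at (0.581,-0.102) with yaw -0.9°. Next I move above it with the gripper shut and the tool aligned, then take a closer look.

```bash
python3 -m crank '[{"offset":[0.03,-0.02,-0.01],"twist":[0,0,2]},{"offset":[0.08,-0.055,-0.02],"twist":[0,0,5]},{"offset":[0.13,-0.09,-0.043],"twist":[0,0,8]},{"offset":[0.18,-0.125,-0.043],"twist":[0,0,11]},{"offset":[0.23,-0.16,-0.043],"twist":[0,0,14]},{"offset":[0.28,-0.195,-0.043],"twist":[0,0,17.5]},{"offset":[0.33,-0.23,-0.043],"twist":[0,0,17.5]},{"offset":[0.38,-0.265,-0.043],"twist":[0,0,17.5]},{"offset":[0.43,-0.30,-0.043],"twist":[0,0,17.5]},{"offset":[0.48,-0.335,-0.043],"twist":[0,0,17.5]},{"offset":[0.515,-0.355,-0.043],"twist":[0,0,17.5]},{"offset":[0.526,-0.365,-0.043],"twist":[0,0,17.5]},{"offset":[0.526,-0.365,-0.043],"twist":[0,0,17.5]},{"offset":[0.526,-0.365,-0.043],"twist":[0,0,17.5]},{"offset":[0.526,-0.365,-0.043],"twist":[0,0,17.5]}]' 0
python3 - <<'E'
from h import *
o=get_obs();im=get_image("wrist");cv2.imwrite("pics/w1.png",im[:,:,::-1])
import json;json.dump([o["tool_pos"].tolist() if hasattr(o["tool_pos"],"tolist") else o["tool_pos"],list(map(float,o["tool_rot"]))],open("w1.json","w"))
E
```

```text
t: 2.28
tool_pos: [0.5778, -0.1, 0.2508]
tool_rot: [3.141, -0.027, 0.0]
contact_force: [0.0, -0.2, 0.3]
opening: -0.0001
grip_force: 0.0
```

View pics/w1.png

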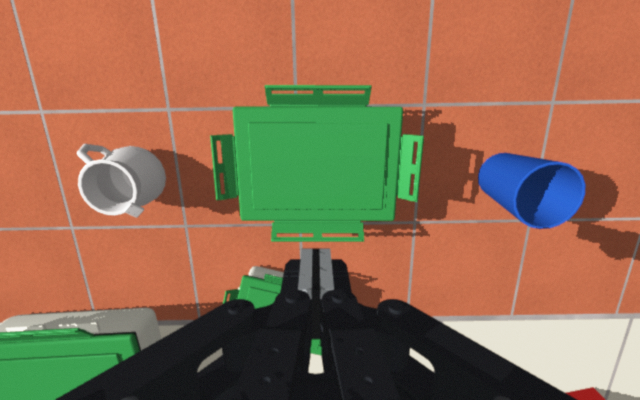

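The wrist view shows the rim corners at (234,107), (402,106), (393,221) and (241,220). The shut fingertips are near (316,250), and the creamer and tumbler are well clear.

```bash
python3 - <<'E'
from h import *
import json
p,r=json.load(open("w1.json"));c=get_calibration("wrist")
TW=np.eye(4);TW[:3,:3]=R.from_rotvec(r).as_matrix();TW[:3,3]=p
T=TW@np.array(c["tool_from_camera"])
im=cv2.imread("pics/w1.png").astype(int)
uv=np.array([[234,107],[402,106],[393,221],[241,220]],float)
g=cv2.imread("pics/w1.png",0)
uv=cv2.cornerSubPix(g,uv.astype(np.float32).reshape(-1,1,2),(4,4),(-1,-1),(3,30,.01)).reshape(-1,2);print(uv.round(1).tolist())
x,f=fit(c,T,uv,[.58,-.1,0]);print("box",x.round(4),f.round(2))
# lateral positions of clips: tip footprint check
t=np.array([[a,b,0,1] for a in(-.011,.011) for b in(-.0145,.0145)])@TW.T
print(proj(c,T,t[:,:3]).round(0).tolist())
a=x[2];M=np.array([[np.cos(a),-np.sin(a)],[np.sin(a),np.cos(a)]])
print("tool x yaw",np.degrees(np.arctan2(TW[1,0],TW[0,0])),"box yaw",np.degrees(a))
for n,s in dict(front=[-.064-.0085-.011,0],back=[.064+.0085+.011,0],left=[0,.089+.0085+.0145],right=[0,-.089-.0085-.0145]).items():
    d=np.r_[x[:2]+M@s,.25]-p; print(n,"tool offset from w1",(TW[:3,:3].T@d).round(4))
E
```

```text
[[233.89999389648438, 106.19999694824219], [402.1000061035156, 109.30000305175781], [392.3999938964844, 219.6999969482422], [241.5, 220.6999969482422]]
box [ 0.5807 -0.1021 -0.026 ] [-2.21 -0.2   2.3  -1.91  1.99  2.73 -2.09  0.63]
[[290.0, 262.0], [341.0, 262.0], [289.0, 225.0], [342.0, 225.0]]
tool x yaw -1.0008846401775036 box yaw -1.4907765414460707
front tool offset from w1 [-0.0806  0.0014  0.0008]
back tool offset from w1 [0.0864 0.0028 0.0008]
left tool offset from w1 [ 0.0039 -0.1099  0.0007]
right tool offset from w1 [0.0019 0.1141 0.0008]
```

```bash
python3 - <<'E'
import cv2
im=cv2.imread("pics/w1.png")[215:315,250:383]
cv2.imwrite("pics/tip.png",cv2.resize(im,None,fx=6,fy=6,interpolation=cv2.INTER_CUBIC))
E
```

```text
(no output)
```

View pics/tip.png

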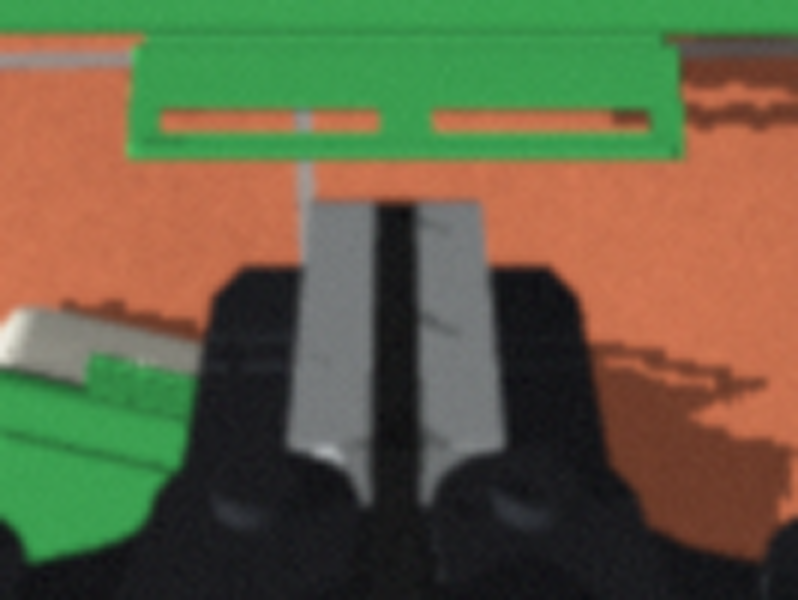

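The box position agrees with the top view, but the shut fingertips show at row 248 where I expected about 225. I'll check the true tip geometry in the scene camera before pressing.

```bash
python3 - <<'E'
from h import *
o=get_obs();im=get_image("scene")[:,:,::-1].copy()
c=get_calibration("scene");T=np.array(c["world_from_camera"])
M=R.from_rotvec(o["tool_rot"]).as_matrix();p=np.array(o["tool_pos"])
P=p+np.array([[a,b,z] for z in(0,-.029) for a,b in((.011,.0078),(.011,-.0078),(-.011,-.0078),(-.011,.0078))])@M.T
u=proj(c,T,P);print(u.round(1).tolist())
x0,y0=(u.mean(0)-[50,40]).astype(int)
big=cv2.resize(im[y0:y0+75,x0:x0+100],None,fx=8,fy=8,interpolation=cv2.INTER_CUBIC)
for i,q in enumerate(u):
    cv2.circle(big,tuple(((q+.5-[x0,y0])*8).astype(int)),3,(0,0,255) if i<4 else (255,0,255),-1)
cv2.imwrite("pics/s1.png",big)
E
```

```text
[[252.7, 189.2], [261.0, 187.5], [258.8, 179.6], [250.7, 181.3], [250.4, 177.9], [259.0, 176.1], [256.9, 168.2], [248.4, 169.9]]
```

View pics/s1.png

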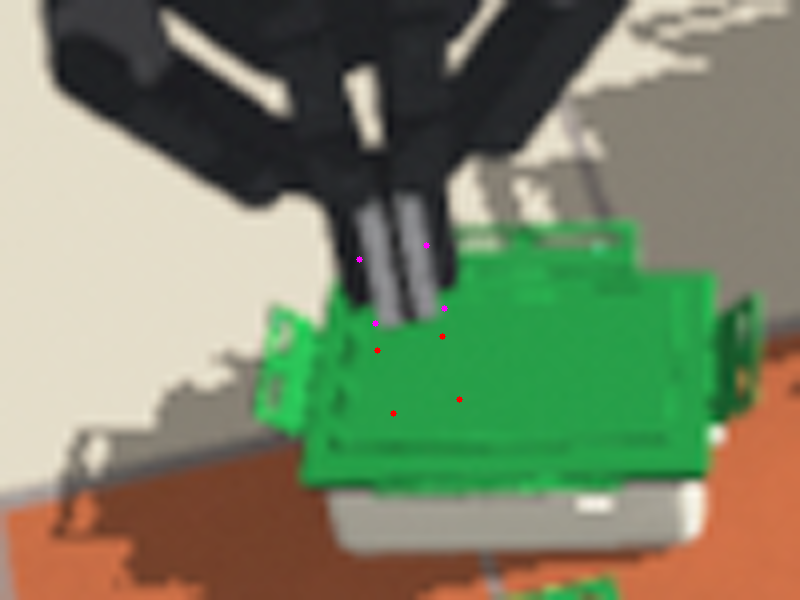

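The scene view shows the shut tips at about crop (410,322). Both views together put the tip edge at x≈+10 mm and about 27 mm behind the stated TCP, so I'll approach stepwise and let the force confirm it. The tool-x faces (±11 mm) will be the ones facing the walls. I'll start with the front clip.

```bash
python3 -m crank '[{"offset":[-0.03,0.001,0.01],"twist":[0,0,0.4]},{"offset":[-0.065,0.001,0.04],"twist":[0,0,0.4]},{"offset":[-0.0805,0.001,0.08],"twist":[0,0,0.4]},{"offset":[-0.0805,0.001,0.12],"twist":[0,0,0.4]},{"offset":[-0.0805,0.001,0.145],"twist":[0,0,0.4]},{"offset":[-0.0805,0.001,0.15],"twist":[0,0,0.4]},{"offset":[-0.0805,0.001,0.15],"twist":[0,0,0.4]}]'
python3 -m crank '[{"offset":[0,0,0.01],"twist":[0,0,0]},{"offset":[0,0,0.02],"twist":[0,0,0]},{"offset":[0,0,0.03],"twist":[0,0,0]},{"offset":[0,0,0.03],"twist":[0,0,0]}]'
python3 -m crank '[{"offset":[0,0,0.005],"twist":[0,0,0]},{"offset":[0,0,0.01],"twist":[0,0,0]},{"offset":[0,0,0.01],"twist":[0,0,0]}]'
python3 -m crank '[{"offset":[0,0,0.005],"twist":[0,0,0]},{"offset":[0,0,0.01],"twist":[0,0,0]},{"offset":[0,0,0.01],"twist":[0,0,0]}]'
```

```text
t: 3.25
tool_pos: [0.4982, -0.0989, 0.1013]
tool_rot: [3.141, -0.036, 0.001]
contact_force: [0.2, -0.9, 0.5]
opening: 0.0
grip_force: 0.0
t: 3.75
tool_pos: [0.4969, -0.0982, 0.0692]
tool_rot: [-3.141, 0.035, 0.004]
contact_force: [0.5, 0.5, -0.7]
opening: -0.0004
grip_force: 0.0
t: 4.12
tool_pos: [0.4975, -0.0985, 0.0601]
tool_rot: [-3.141, 0.036, 0.001]
contact_force: [0.3, 0.1, -0.2]
opening: 0.0003
grip_force: 0.0
t: 4.5
tool_pos: [0.4976, -0.0985, 0.0501]
tool_rot: [-3.141, 0.036, 0.001]
contact_force: [-0.1, -0.0, -0.1]
opening: 0.0
grip_force: 0.0
```

There is no contact at TCP z = 0.05, so the tip really does end about 27 mm short. I'll keep pressing in steps.

```bash
python3 -m crank '[{"offset":[0,0,0.006],"twist":[0,0,0]},{"offset":[0,0,0.012],"twist":[0,0,0]},{"offset":[0,0,0.015],"twist":[0,0,0]},{"offset":[0,0,0.015],"twist":[0,0,0]}]'
python3 -m crank '[{"offset":[0,0,0.006],"twist":[0,0,0]},{"offset":[0,0,0.012],"twist":[0,0,0]},{"offset":[0,0,0.012],"twist":[0,0,0]}]'
python3 -m crank '[{"offset":[0,0,0.006],"twist":[0,0,0]},{"offset":[0,0,0.012],"twist":[0,0,0]},{"offset":[0,0,0.012],"twist":[0,0,0]}]'
python3 - <<'E'
from h import *
cv2.imwrite("pics/w2.png",get_image("wrist")[:,:,::-1])
E
```

```text
t: 5.0
tool_pos: [0.498, -0.0987, 0.0357]
tool_rot: [3.141, -0.035, -0.0]
contact_force: [-2.5, 0.4, 4.8]
opening: 0.0002
grip_force: 2.6
t: 5.38
tool_pos: [0.497, -0.0982, 0.0223]
tool_rot: [-3.141, 0.036, 0.003]
contact_force: [-0.2, 0.1, -0.4]
opening: 0.0001
grip_force: 0.0
t: 5.75
tool_pos: [0.4971, -0.0983, 0.0107]
tool_rot: [-3.141, 0.036, 0.003]
contact_force: [-0.7, 0.1, 0.2]
opening: 0.0001
grip_force: 0.0
```

View pics/w2.png

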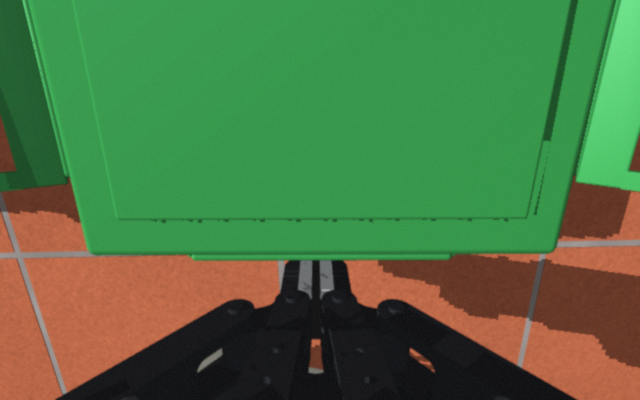

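The front clip (at row 257, lying under the rim) hangs flat along the wall. The force dropped back to zero, so it has snapped. Next is the back clip: up, across the lid and down, 0.167 m along tool x.

```bash
python3 -m crank '[{"offset":[0,0,-0.03],"twist":[0,0,0]},{"offset":[0,0,-0.07],"twist":[0,0,0]},{"offset":[0,0,-0.11],"twist":[0,0,0]},{"offset":[0.03,0,-0.12],"twist":[0,0,0]},{"offset":[0.07,0,-0.12],"twist":[0,0,0]},{"offset":[0.11,0,-0.12],"twist":[0,0,0]},{"offset":[0.15,0,-0.12],"twist":[0,0,0]},{"offset":[0.167,0,-0.115],"twist":[0,0,0]},{"offset":[0.167,0,-0.10],"twist":[0,0,0]},{"offset":[0.167,0,-0.07],"twist":[0,0,0]},{"offset":[0.167,0,-0.05],"twist":[0,0,0]},{"offset":[0.167,0,-0.045],"twist":[0,0,0]},{"offset":[0.167,0,-0.045],"twist":[0,0,0]}]'
python3 -m crank '[{"offset":[0,0,0.006],"twist":[0,0,0]},{"offset":[0,0,0.012],"twist":[0,0,0]},{"offset":[0,0,0.018],"twist":[0,0,0]},{"offset":[0,0,0.02],"twist":[0,0,0]}]'
python3 -m crank '[{"offset":[0,0,0.006],"twist":[0,0,0]},{"offset":[0,0,0.012],"twist":[0,0,0]},{"offset":[0,0,0.018],"twist":[0,0,0]},{"offset":[0,0,0.024],"twist":[0,0,0]},{"offset":[0,0,0.025],"twist":[0,0,0]}]'
```

```text
t: 7.42
tool_pos: [0.6646, -0.1024, 0.0566]
tool_rot: [-3.141, 0.036, 0.0]
contact_force: [0.3, 0.4, 0.5]
opening: 0.0003
grip_force: 0.0
t: 7.92
tool_pos: [0.6662, -0.1027, 0.0376]
tool_rot: [3.141, -0.036, 0.005]
contact_force: [3.4, 1.0, 5.4]
opening: -0.0001
grip_force: 3.0
t: 8.55
tool_pos: [0.6636, -0.102, 0.01]
tool_rot: [-3.141, 0.035, 0.004]
contact_force: [-0.5, -0.3, 0.3]
opening: 0.0001
grip_force: 0.0
```

The back clip shows the same force signature (5 N, then zero). I'll rise over the lid, check joint 6 and re-measure the box in the same go.

```bash
python3 -m crank '[{"offset":[0,0,-0.03],"twist":[0,0,0]},{"offset":[0,0,-0.07],"twist":[0,0,0]},{"offset":[0,0,-0.11],"twist":[0,0,0]},{"offset":[-0.02,0,-0.15],"twist":[0,0,0]},{"offset":[-0.05,0,-0.19],"twist":[0,0,0]},{"offset":[-0.08,0,-0.23],"twist":[0,0,0]},{"offset":[-0.087,0,-0.24],"twist":[0,0,0]},{"offset":[-0.087,0,-0.24],"twist":[0,0,0]},{"offset":[-0.087,0,-0.24],"twist":[0,0,0]}]'
python3 - <<'E'
from h import *
o=get_obs();cv2.imwrite("pics/w3.png",get_image("wrist")[:,:,::-1])
import json;json.dump([list(map(float,o["tool_pos"])),list(map(float,o["tool_rot"]))],open("w3.json","w"));print(o["q"])
E
```

```text
t: 9.68
tool_pos: [0.5775, -0.1002, 0.2491]
tool_rot: [-3.14, 0.035, 0.005]
contact_force: [-0.0, 0.5, 0.5]
opening: 0.0002
grip_force: 0.0
[-2.98717464e-01 -5.81918425e-02  1.65472284e+00  8.44015342e-05
  1.54858863e+00  1.29460906e+00]
```

View pics/w3.png

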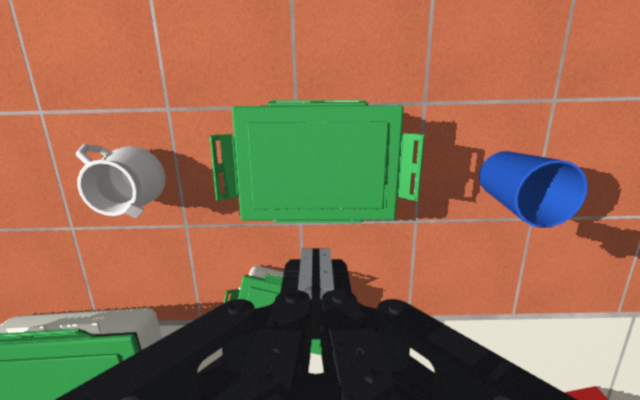

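The box has not moved, and the front and back clips are flat under the rim; only the left and right ones still stand. I turn -90° about tool z and go above the left clip.

```bash
python3 -m crank '[{"offset":[0,-0.01,0],"twist":[0,0,-9]},{"offset":[0,-0.02,0],"twist":[0,0,-18]},{"offset":[0,-0.03,0],"twist":[0,0,-28]},{"offset":[0,-0.045,0],"twist":[0,0,-38]},{"offset":[0.003,-0.06,0.01],"twist":[0,0,-48]},{"offset":[0.003,-0.075,0.02],"twist":[0,0,-58]},{"offset":[0.003,-0.09,0.03],"twist":[0,0,-68]},{"offset":[0.003,-0.1,0.04],"twist":[0,0,-78]},{"offset":[0.003,-0.1065,0.05],"twist":[0,0,-86]},{"offset":[0.003,-0.1065,0.06],"twist":[0,0,-90]},{"offset":[0.003,-0.1065,0.08],"twist":[0,0,-90]},{"offset":[0.003,-0.1065,0.12],"twist":[0,0,-90]},{"offset":[0.003,-0.1065,0.16],"twist":[0,0,-90]},{"offset":[0.003,-0.1065,0.185],"twist":[0,0,-90]},{"offset":[0.003,-0.1065,0.193],"twist":[0,0,-90]},{"offset":[0.003,-0.1065,0.193],"twist":[0,0,-90]}]'
python3 -c "
from station import *
print(get_obs()['q'])"
```

```text
t: 11.72
tool_pos: [0.5828, 0.0061, 0.0577]
tool_rot: [-2.246, -2.195, 0.002]
contact_force: [-0.4, -0.1, -0.3]
opening: -0.0002
grip_force: 0.0
[-1.17293761e-01  9.38280474e-02  1.83185867e+00  3.09137289e-05
  1.21761170e+00 -9.40888755e-02]
```

```bash
python3 -m crank '[{"offset":[0,0,0.006],"twist":[0,0,0]},{"offset":[0,0,0.012],"twist":[0,0,0]},{"offset":[0,0,0.018],"twist":[0,0,0]},{"offset":[0,0,0.02],"twist":[0,0,0]}]'
python3 -m crank '[{"offset":[0,0,0.006],"twist":[0,0,0]},{"offset":[0,0,0.012],"twist":[0,0,0]},{"offset":[0,0,0.018],"twist":[0,0,0]},{"offset":[0,0,0.024],"twist":[0,0,0]},{"offset":[0,0,0.026],"twist":[0,0,0]},{"offset":[0,0,0.026],"twist":[0,0,0]}]'
```

```text
t: 12.22
tool_pos: [0.584, 0.0063, 0.0391]
tool_rot: [2.246, 2.196, 0.002]
contact_force: [0.3, 2.0, 4.6]
opening: -0.0001
grip_force: 2.8
t: 12.98
tool_pos: [0.5828, 0.006, 0.0121]
tool_rot: [-2.246, -2.196, 0.001]
contact_force: [0.6, -0.1, -0.2]
opening: 0.0003
grip_force: 0.0
```

Left has closed. Now the right one: -0.217 m along tool x, passing above the lid.

```bash
python3 -m crank '[{"offset":[0,0,-0.03],"twist":[0,0,0]},{"offset":[0,0,-0.07],"twist":[0,0,0]},{"offset":[0,0,-0.11],"twist":[0,0,0]},{"offset":[-0.03,0,-0.12],"twist":[0,0,0]},{"offset":[-0.07,0,-0.12],"twist":[0,0,0]},{"offset":[-0.11,0,-0.12],"twist":[0,0,0]},{"offset":[-0.15,0,-0.12],"twist":[0,0,0]},{"offset":[-0.19,0,-0.12],"twist":[0,0,0]},{"offset":[-0.2165,0,-0.115],"twist":[0,0,0]},{"offset":[-0.2165,0,-0.10],"twist":[0,0,0]},{"offset":[-0.2165,0,-0.07],"twist":[0,0,0]},{"offset":[-0.2165,0,-0.05],"twist":[0,0,0]},{"offset":[-0.2165,0,-0.045],"twist":[0,0,0]},{"offset":[-0.2165,0,-0.045],"twist":[0,0,0]}]'
python3 -m crank '[{"offset":[0,0,0.006],"twist":[0,0,0]},{"offset":[0,0,0.012],"twist":[0,0,0]},{"offset":[0,0,0.018],"twist":[0,0,0]},{"offset":[0,0,0.02],"twist":[0,0,0]}]'
python3 -m crank '[{"offset":[0,0,0.006],"twist":[0,0,0]},{"offset":[0,0,0.012],"twist":[0,0,0]},{"offset":[0,0,0.018],"twist":[0,0,0]},{"offset":[0,0,0.024],"twist":[0,0,0]},{"offset":[0,0,0.026],"twist":[0,0,0]},{"offset":[0,0,0.026],"twist":[0,0,0]}]'
```

```text
t: 14.72
tool_pos: [0.5785, -0.21, 0.0576]
tool_rot: [-2.246, -2.197, 0.0]
contact_force: [0.1, -0.0, 0.6]
opening: 0.0002
grip_force: 0.0
t: 15.22
tool_pos: [0.5791, -0.2111, 0.0383]
tool_rot: [2.245, 2.194, 0.001]
contact_force: [0.4, -2.4, 5.8]
opening: 0.0001
grip_force: 3.1
t: 15.98
tool_pos: [0.578, -0.2102, 0.011]
tool_rot: [-2.246, -2.195, 0.0]
contact_force: [-0.7, -0.4, -0.5]
opening: -0.0
grip_force: 0.0
```

Right has closed too. I rise, back away and make a final check.

```bash
python3 -m crank '[{"offset":[0,0,-0.03],"twist":[0,0,0]},{"offset":[0,0,-0.07],"twist":[0,0,0]},{"offset":[0,0,-0.12],"twist":[0,0,0]},{"offset":[0,0,-0.17],"twist":[0,0,0]},{"offset":[0.02,-0.03,-0.22],"twist":[0,0,0]},{"offset":[0.05,-0.06,-0.25],"twist":[0,0,0]},{"offset":[0.07,-0.09,-0.27],"twist":[0,0,0]},{"offset":[0.08,-0.12,-0.28],"twist":[0,0,0]},{"offset":[0.08,-0.13,-0.28],"twist":[0,0,0]},{"offset":[0.08,-0.13,-0.28],"twist":[0,0,0]}]'
python3 - <<'E'
from h import *
s=get_image("wrist")[:,:,::-1];t=get_image("scene")[:,:,::-1]
cv2.imwrite("pics/end.png",np.hstack([cv2.resize(s[:,120:520],(400,400)),cv2.resize(t[180:330,110:410],(400,200)).repeat(2,0)]))
E
```

```text
t: 17.23
tool_pos: [0.4501, -0.1277, 0.2914]
tool_rot: [2.247, 2.195, 0.0]
contact_force: [0.2, 0.0, 0.3]
opening: 0.0002
grip_force: 0.0
```

View pics/end.png

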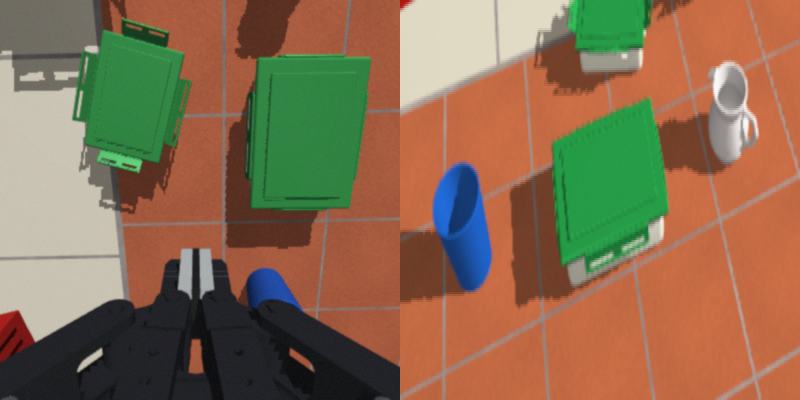

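The final picture shows all four clips hanging flat against the box at (312,132). The box, tumbler and creamer are in their original places, and the robot is clear of everything.

```bash
python3 -c "
from station import *
print(finish_job())"
```

```text
the job is handed in; nothing more can be done
None
```

All four clips on the 126 × 176 mm food box are snapped shut, the box, tumbler and creamer look undisturbed in the last pictures, and the job was handed in after about 17 s (limit 51 s).

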